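# Hold a finned cover over a controller housing, ready for its screws

### The job

Pick up the long finned cover by its fins and hold it, level and still, about 1 cm above the rim of the open controller housing, its notched end at the terminal block and all four screw holes lined up over the threaded holes, so that I can start the screws. The cover must not touch the housing at any time, because the pads on the board are fresh, and the rest of the bench stays as it is. Do not set it down: finish while still holding it there.

Things in the scene. Friction and masses are not known exactly. Their poses are not given: they have to be found in the camera images.
- cover: long finned cover that belongs to the housing: grey cast aluminium, plate 140 x 92 x 5 mm (x, y, z) lying flat on the bench, fins up, about 0.24 kg. Origin: centre of the plate's underside, z up. Its +x end has a notch 44 mm wide (y -22 to 22) and 28 mm deep (x 42 to 70). A 9 mm screw hole at each corner (x +-60, y +-36)
- cover_fins (a point): top centre of the long cover's rigid fin block, at (-6, 0, 29) mm in the cover's frame, near its centre of mass. Six upright fins along x: block 64 mm long (x -38 to 26), 44 mm wide (y -22 to 22), z 5 to 29 mm. Can be gripped from above across the 44 mm (flat outer fins) or the 64 mm (fin ends)
- housing: open controller housing of grey cast aluminium, 140 x 92 mm, a board inside, on a dark steel plate 184 x 100 x 8 mm; it cannot move. Origin: centre of that plate's underside, z up; flat rim at z 52 mm. A green terminal block (x 45 to 65, y -18 to 18) rises to z 58 mm at the +x end; the cover's notch goes round it, cover axes along the housing's
- cover_hole0 (a point): screw hole of the long cover, notched end, left (+y) side: its mouth in the plate's underside (9 mm wide, 5 mm deep, through)
- thread0 (a point): mouth of the 6 mm threaded hole in the housing's rim, terminal-block end, left (+y) side; cover_hole0 belongs over it
- cover_hole1 (a point): screw hole of the long cover, notched end, right (-y) side: its mouth in the plate's underside (9 mm wide, 5 mm deep, through)
- thread1 (a point): mouth of the 6 mm threaded hole in the housing's rim, terminal-block end, right (-y) side; cover_hole1 belongs over it
- cover_hole2 (a point): screw hole of the long cover, plain end, left (+y) side: its mouth in the plate's underside (9 mm wide, 5 mm deep, through)
- thread2 (a point): mouth of the 6 mm threaded hole in the housing's rim, other end, left (+y) side; cover_hole2 belongs over it
- cover_hole3 (a point): screw hole of the long cover, plain end, right (-y) side: its mouth in the plate's underside (9 mm wide, 5 mm deep, through)
- thread3 (a point): mouth of the 6 mm threaded hole in the housing's rim, other end, right (-y) side; cover_hole3 belongs over it
- small_cover: a shorter finned cover of another unit, to be left alone: same grey metal, plate 100 x 70 x 5 mm without a notch, lower fins (46 x 34 mm, up to z = 19 mm). Origin at the centre of its underside
- screw_dish: round steel dish with screws, 96 mm wide, 18 mm high, origin under its centre; leave alone
- screwdriver: screwdriver lying along its x, 190 mm long, about 30 mm thick; leave alone
- tweezers: steel tweezers lying along its x, about 140 mm long, 8 mm high; leave alone
- mainboard: spare L-shaped blue circuit board, flat, within 130 x 170 mm, 10 mm high, origin at the middle of its long limb; leave alone
- spool: grey solder spool standing on end, 56 mm wide, 44 mm high; leave alone
- bottle: white plastic bottle, 62 mm wide, 130 mm high; leave alone
- multimeter: orange multimeter propped upright on its stand, about 180 mm high, 94 mm wide, 190 mm deep; leave alone

How it is judged (in metres and radians):
On the way:
1. the long cover is lifted clear of the bench in the gripper (height (world z) of cover above 0.04 m and contact force between the fingers and cover above 1 N), for 0.2 s.
At the end, for the whole second after the job is handed in: The gripper holds the long cover still (under 20 mm/s) and level (within 0.06 rad), its underside 5 to 16 mm above the housing's rim, each screw hole within 3.5 mm horizontally of its threaded hole (notch at the terminal block), clear of the housing (horizontal distance between cover_hole0 and thread0 below 0.0035 m and horizontal distance between cover_hole1 and thread1 below 0.0035 m and horizontal distance between cover_hole2 and thread2 below 0.0035 m and horizontal distance between cover_hole3 and thread3 below 0.0035 m and z of cover in the frame of housing between 0.057 and 0.068 m and angle between cover's own z axis and vertical below 0.06 rad and contact force between the fingers and cover above 1 N and contact force between cover and housing below 0.1 N and linear speed of cover below 0.02 m/s and angular speed of cover below 0.15 rad/s); the arm keeps its last pose, push and grip.
It fails at once if the cover touches the housing (contact force between cover and housing above 0.5 N).
It fails at once if another thing on the bench is moved by more than 25 mm (distance of any of small_cover, screw_dish, screwdriver, tweezers, mainboard, spool, bottle, multimeter from where it was at the start of the episode above 0.025 m).
It also fails if it takes over 45 s, if anything falls off the work surface, if the arm or the gripper's body presses on something with over 40 N, if the wrist force passes 120 N, or if a joint passes its speed limit or range.

### The arm

A 6-joint arm with a two-finger parallel gripper is mounted at the origin on the work surface. World frame = base frame: x ahead of the robot, y to its left, z up, the work surface at z = 0. Lengths are in m, angles in degrees, forces in N, time in s.
With the tool pointing down it reaches from about 0.25 to 0.725 m from the base axis. Payload 9.7 kg.
Tool frame: the origin (TCP) lies on the centre line of the jaws, within the pads' length; the fingertips stand 14 mm ahead of it and the grasp point (between the pads) lies 5 mm behind it; z points along the fingers, y is the line along which they close (so a half turn about z gives the same grasp; the last joint's range is limited). The gripper opens to 85 mm and grips with 20 to 120 N. Pads are 22 mm wide; open, the fingers measure 114 mm over their backs; the gripper's body (76 mm by 85 mm) begins 54 mm behind the grasp point. The pads swing forward as they close: fully open they stand 13 mm farther back than shut.
Start: joints at [76.662, 4.979, 10.078, 95.1, 0, 90], TCP at [0.127, 0.535, 0.245] pointing down, gripper open.
Joint ranges: [-179.16, 179.16], [-48.56, 103.87], [-65.8, 70.77], [-126.05, 130.52], [-82.76, 87.17], [-180, 180]. Speed limits (degrees/s): [127.2, 127.2, 147.25, 180, 180, 180].

### API

Orientations are given as [roll, pitch, yaw] about the fixed x, y, z axes, in that order (R = Rz(yaw) Ry(pitch) Rx(roll)).
In Python, from workcell import bot, camera, get_calibration, ticket gives the robot as it stands. The module is installed in compiled form; this text tells all that it offers.
- The arm moves only by the tool send_rows, never from a script. Its arguments are lists of equal length, an entry for each row: "linear": the shift along the tool's x, y, z in m, a list of three; "twist": the turn, a rotation vector about the tool's x, y, z in units of 10 degrees (1.0 is 10 degrees), a list of three; "gripper": the opening in per cent of the stroke, from 0 (shut) to 100 (fully open). In form: {"linear": [[x, y, z], ...], "twist": [[wx, wy, wz], ...], "gripper": [gripper, ...]}. A call has 1 to 8 rows; each row shifts and turns the commanded pose from where the row before left it, along the tool's axes as they then stand; what a row does not reach is not made up. A row lasts 1/8 s, in which the tool goes at most 62.5 mm and 10.7 degrees, less where a joint would pass 70% of its speed; a pose out of reach is approached as far as the arm can. A call with a gripper value outside its range is refused whole. The fingers move at their own pace and stop on an object; "grip_force" is the grip in N (left out, the last holds). Time passes only in rows, so rows that do not move let the fingers close. It gives the time, the measured TCP pose, the force, the opening and the grip force at its end, in the units of the state.
- bot.get_obs(): the state, without advancing time (a new reading comes with each control period).
- camera(name): name is "scene" or "top"; returns the picture (480x640x3 uint8, red, green, blue); there is no depth.
- get_calibration(name): a dict with "fx", "fy", "cx", "cy" (pixels), "origin" and "orientation" of the camera in the world. Camera axes: x right, y down, z forward; pixel columns grow to the right and rows downward; lengths in m; the calibration is good to about 2 mm. A picture is of the moment at which its call begins. get_calibration takes no time and is no camera call.
- ticket.job_done(): hands the job in; it is judged then, once.
The state is a dict: "time": time; "q": joint angles; "qd": joint speeds; "joint_efforts": joint torques, N m; "ee_pos": TCP position; "tcp_rot": TCP orientation; "wrist_force": force on the tool from outside, world axes, zero at the start; "torque": the same for the moment, N m; "opening": finger opening in m; "grasp_force": force on a finger pad.
Only numpy, scipy, OpenCV 4.12 (cv2) and the standard library are available. Lean on these libraries where they do the work, as an engineer would, in place of code of your own. Each camera call takes 0.05 s, during which the arm holds its last target. There are 200 camera calls.

## Working session

There is one attempt and no reset: what is moved stays moved. The work goes in short steps, Python scripts to look and compute and a tool call to move; the robot and the scene stay as the last step left them, time stands still between calls to the robot, and variables do not carry over. Pictures are saved under pics/ and viewed, at most 10 in all, crops included, and the job is handed in when it is done.

Besides the shell and the picture viewer there is one more tool, called as name(argument=value, ...) on one line, values as JSON. send_rows: Moves the arm, as the interface text tells. Its arguments: {"type":"object","properties":{"linear":{"type":"array"},"twist":{"type":"array"},"gripper":{"type":"array"},"grip_force":{"type":"number"}},"required":["linear","twist","gripper"]}

```bash
mkdir -p pics
python3 - <<'E'
from workcell import bot,camera,get_calibration
import cv2
for n in("scene","top"):
    cv2.imwrite(f"pics/{n}0.png",camera(n)[:,:,::-1]); print(n,get_calibration(n))
o=bot.get_obs(); print(o)
E
```

```text
scene {'fx': 473.1699522302411, 'fy': 473.1699522302411, 'cx': 319.14302059477075, 'cy': 243.00500028914678, 'origin': array([ 1.36257611, -0.79307814,  0.82989725]), 'orientation': array([-124.50528737,   -1.28330904,   49.61165492])}
top {'fx': 574.5197155739316, 'fy': 574.5197155739316, 'cx': 318.1766011433546, 'cy': 241.08280002982931, 'origin': array([ 0.38067066, -0.02879039,  1.38516449]), 'orientation': array([-1.72872949e+02,  4.15073552e-02, -9.10922032e+01])}
{'time': 0.1, 'q': array([ 7.66616864e+01,  5.00769500e+00,  1.00385794e+01,  9.50975278e+01,
       -1.28574089e-03,  8.99999441e+01]), 'qd': array([ 0.13888625, -0.04199129,  0.08216383,  0.00700539,  0.04322544,
       -0.02816898]), 'joint_efforts': array([ 3.31860365e-04, -5.21563447e+01,  4.65653944e+01,  1.61361851e-02,
        8.55590201e-05, -3.05892706e-05]), 'ee_pos': array([0.12685031, 0.53498996, 0.24465266]), 'tcp_rot': array([-1.79933357e+02,  1.28567499e-03,  1.66661744e+02]), 'wrist_force': array([-0.43230588, -0.26397536, -0.14687046]), 'torque': array([-0.00391513,  0.00588378, -0.02423747]), 'grasp_force': 0.0, 'opening': 0.08561757435619527}
```

View pics/top0.png

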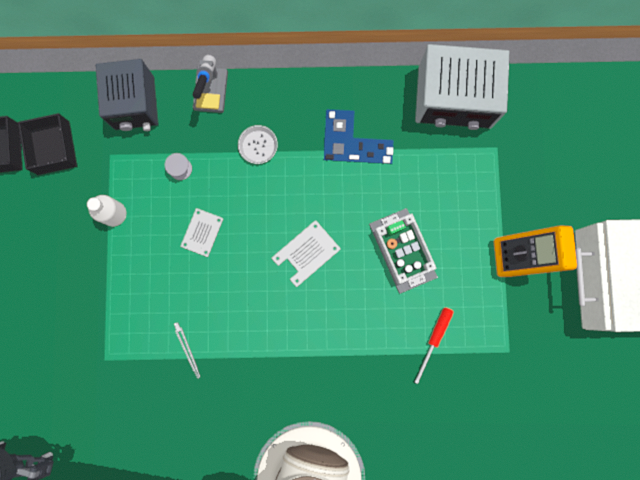

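View pics/scene0.png

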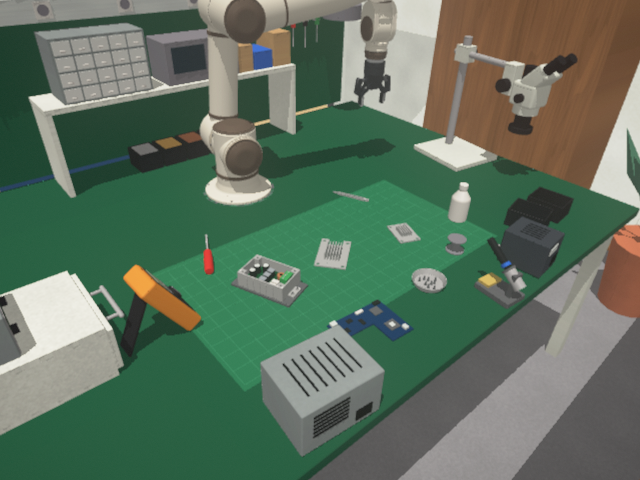

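The top view shows the cover at about (306,253) with its notch to the lower left. The housing is at (404,250) with its terminal block at the upper end (397,227). The scene view agrees. Next I'll enlarge both and get contours.

```bash
cat > h.py <<'E'
import numpy as np,cv2
from scipy.spatial.transform import Rotation as R
from workcell import bot,camera,get_calibration
def ray(n,uv,z):
    c=get_calibration(n);M=R.from_euler('xyz',c['orientation'],degrees=True).as_matrix()
    uv=np.atleast_2d(uv).astype(float)
    d=np.c_[(uv[:,0]-c['cx'])/c['fx'],(uv[:,1]-c['cy'])/c['fy'],np.ones(len(uv))]@M.T
    return c['origin']+d*((z-c['origin'][2])/d[:,2])[:,None]
def proj(n,P):
    c=get_calibration(n);M=R.from_euler('xyz',c['orientation'],degrees=True).as_matrix()
    p=(np.atleast_2d(P)-c['origin'])@M
    return np.c_[c['fx']*p[:,0]/p[:,2]+c['cx'],c['fy']*p[:,1]/p[:,2]+c['cy']]
E
python3 - <<'E'
from h import *
im=cv2.imread('pics/top0.png')
a=im[210:300,260:350];b=im[205:295,360:450]
cv2.imwrite('pics/z.png',np.hstack([cv2.resize(x,(400,400),interpolation=cv2.INTER_CUBIC) for x in(a,b)]))
# cover mask: low saturation, bright
hsv=cv2.cvtColor(im,cv2.COLOR_BGR2HSV)
m=((hsv[...,1]<70)&(hsv[...,2]>90)).astype(np.uint8)*255
cs,_=cv2.findContours(m,cv2.RETR_EXTERNAL,cv2.CHAIN_APPROX_NONE)
for c in cs:
    x,y,w,h=cv2.boundingRect(c)
    if 250<x<440 and 200<y<300 and w*h>400:
        r=cv2.minAreaRect(c); p=cv2.boxPoints(r)
        for z in(0.005,.052):
            q=ray('top',p,z); print(r,z,q[:,:2].round(4).tolist(),np.linalg.norm(q[1]-q[0]),np.linalg.norm(q[2]-q[1]),q.mean(0))
E
```

```text
((305.7176513671875, 253.17056274414062), (39.155948638916016, 59.00508117675781), 49.398704528808594) 0.005 [[0.5155, 0.0845], [0.6072, -0.0253], [0.5333, -0.0855], [0.4428, 0.0241]] 0.14306432382627404 0.09535913544138082 [ 0.52470235 -0.00056971  0.005     ]
((305.7176513671875, 253.17056274414062), (39.155948638916016, 59.00508117675781), 49.398704528808594) 0.052 [[0.5109, 0.0806], [0.5995, -0.0254], [0.5281, -0.0836], [0.4407, 0.0223]] 0.13819242392699915 0.0921117838310943 [ 0.5197975  -0.00153074  0.052     ]
((404.1560974121094, 249.802978515625), (76.8071060180664, 44.42212677001953), 66.4676513671875) 0.005 [[0.594, -0.1541], [0.6359, -0.2547], [0.4628, -0.3217], [0.4222, -0.2223]] 0.10899450358442293 0.185637222866943 [ 0.52872104 -0.23821246  0.005     ]
((404.1560974121094, 249.802978515625), (76.8071060180664, 44.42212677001953), 66.4676513671875) 0.052 [[0.5868, -0.1498], [0.6272, -0.247], [0.46, -0.3117], [0.4208, -0.2158]] 0.10528281434679519 0.17931554920855855 [ 0.52367935 -0.23108081  0.052     ]
```

View pics/z.png

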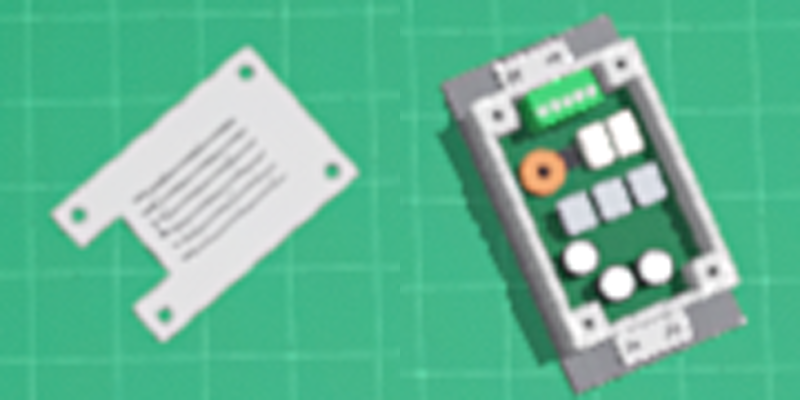

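The crops show all four cover holes (notch at the lower left) and all four threads (terminal block at the top). I'll refine these by centroid and fit the known hole pattern.

```bash
cat >> h.py <<'E'
L=np.array([[60,36],[60,-36],[-60,36],[-60,-36]])/1000.
def cen(f,uv,r=3.2):
    # background-subtracted centroid of dark spot
    for _ in range(3):
        V,U=np.mgrid[0:480,0:640];d=np.hypot(U-uv[0],V-uv[1])
        bg=np.median(f[(d<r+1.5)&(d>r)]);w=np.clip(bg-f-8,0,None)*(d<r)
        uv=np.array([(w*U).sum(),(w*V).sum()])/w.sum()
    return uv
def fit(P,L=L):
    P=P[:,:2];c=P.mean(0);l=L.mean(0);a,b=P-c,L-l
    y=np.arctan2((b[:,0]*a[:,1]-b[:,1]*a[:,0]).sum(),(a*b).sum())
    M=np.array([[np.cos(y),-np.sin(y)],[np.sin(y),np.cos(y)]])
    return c-M@l,np.degrees(y),np.linalg.norm(a-b@M.T,axis=1)*1000
E
python3 - <<'E'
from h import *
im=cv2.imread('pics/top0.png'); f=im[...,2].astype(float)
s=400/90
# order: hole0 (+x,+y),hole1 (+x,-y),hole2(-x,+y),hole3
C=(np.array([[165,315],[78,215],[332,171],[246,71]])+.5)/s-.5+[260,210]
H=(np.array([[98,115],[221,65],[188,324],[312,271]])+.5)/s-.5+[360,205]
g=im.astype(float).mean(2)
for n,Q,z,F in(("cover",C,.003,f),("housing",H,.051,g)):
    q=np.array([cen(F,u) for u in Q]); P=ray('top',q,z)
    print(n,(q-Q).round(2).tolist(),P[:,:2].round(4).tolist(),fit(P))
E
```

```text
cover [[-0.12, -0.05], [0.07, -0.02], [-0.06, -0.05], [-0.08, 0.26]] [[0.4591, 0.0225], [0.5143, 0.0686], [0.5358, -0.0697], [0.591, -0.0238]] (array([ 0.52504155, -0.00058327]), np.float64(129.74138502621895), array([0.13960453, 0.09391824, 0.08003034, 0.12853278]))
housing [[-0.12, 0.01], [-0.11, -0.31], [0.07, -0.14], [0.09, 0.0]] [[0.5697, -0.1801], [0.5959, -0.2461], [0.4589, -0.2239], [0.485, -0.2899]] (array([ 0.5273535 , -0.23499079]), np.float64(21.6035861056103), array([0.68580485, 0.61203698, 0.63446879, 0.67580378]))
```

send_rows(linear=[[-0.037,-0.031,0],[-0.037,-0.031,0],[-0.037,-0.031,0],[-0.037,-0.031,0],[-0.037,-0.031,0],[-0.037,-0.031,0],[-0.037,-0.031,0],[-0.037,-0.031,0]], twist=[[0,0,0],[0,0,0],[0,0,0],[0,0,0],[0,0,0],[0,0,0],[0,0,0],[0,0,0]], gripper=[100,100,100,100,100,100,100,100])

```text
time: 1.1
ee_pos: [0.3583, 0.2241, 0.2451]
tcp_rot: [-180.0, -0.0, 166.7]
wrist_force: [0.5, 0.9, -0.8]
opening: 0.0855
grasp_force: 0.0
```

send_rows(linear=[[-0.037,-0.031,0],[-0.037,-0.031,0],[-0.037,-0.031,0],[-0.037,-0.031,0],[-0.037,-0.031,0],[-0.034,-0.029,0],[0,0,0],[0,0,0]], twist=[[0,0,0],[0,0,0],[0,0,0],[0,0,0],[0,0,0],[0,0,0],[0,0,0.8],[0,0,0.8]], gripper=[100,100,100,100,100,100,100,100])

```text
time: 2.1
ee_pos: [0.5284, -0.0047, 0.2446]
tcp_rot: [-180.0, -0.1, 150.3]
wrist_force: [0.1, -0.2, -0.9]
opening: 0.0853
grasp_force: 0.0
```

send_rows(linear=[[0,0,0],[0,0,0],[0,0,0],[0,0,0],[0,0,0]], twist=[[0,0,0.8],[0,0,0.8],[0,0,0.49],[0,0,0],[0,0,0]], gripper=[100,100,100,100,100])

```text
time: 2.72
ee_pos: [0.5283, -0.004, 0.2451]
tcp_rot: [-180.0, -0.0, 129.9]
wrist_force: [0.5, -0.3, -0.1]
opening: 0.0858
grasp_force: 0.0
```

send_rows(linear=[[-0.0013,-0.0003,0.04],[0,0,0.045],[0,0,0.045],[0,0,0.045],[0,0,0.025],[0,0,0.015],[0,0,0.008],[0,0,0]], twist=[[0,0,0.015],[0,0,0],[0,0,0],[0,0,0],[0,0,0],[0,0,0],[0,0,0],[0,0,0]], gripper=[100,100,100,100,100,100,100,100])

```text
time: 3.72
ee_pos: [0.5291, -0.0052, 0.0226]
tcp_rot: [180.0, 0.0, 129.6]
wrist_force: [0.6, -0.1, 0.1]
opening: 0.0855
grasp_force: 0.0
```

send_rows(linear=[[0,0,0],[0,0,0],[0,0,0],[0,0,0],[0,0,0],[0,0,0],[0,0,0],[0,0,0]], twist=[[0,0,0],[0,0,0],[0,0,0],[0,0,0],[0,0,0],[0,0,0],[0,0,0],[0,0,0]], gripper=[45,45,40,40,30,20,20,20], grip_force=60)

```text
time: 4.72
ee_pos: [0.5295, -0.0052, 0.0232]
tcp_rot: [179.9, 0.1, 129.6]
wrist_force: [-1.2, 0.3, 5.4]
opening: 0.0426
grasp_force: 63.1
```

send_rows(linear=[[0,0,-0.01],[0,0,-0.02],[0,0,-0.03],[0,0,-0.03],[0,0,-0.03],[0,0,-0.02],[0,0,0],[0,0,0]], twist=[[0,0,0],[0,0,0],[0,0,0],[0,0,0],[0,0,0],[0,0,0],[0,0,0],[0,0,0]], gripper=[20,20,20,20,20,20,20,20])

```text
time: 5.72
ee_pos: [0.5285, -0.0052, 0.1613]
tcp_rot: [-179.9, -0.1, 129.6]
wrist_force: [-0.5, -0.0, -2.9]
opening: 0.0425
grasp_force: 62.2
```

Run:
```python
from h import *
o=bot.get_obs();print(o['ee_pos'],o['tcp_rot'],o['opening'],o['grasp_force'],o['wrist_force'],o['torque'])
a=camera('top')[...,::-1];b=camera('scene')[...,::-1]
cv2.imwrite('pics/top1.png',a);cv2.imwrite('pics/scene1.png',b)
cv2.imwrite('pics/z1.png',np.hstack([cv2.resize(a[200:310,250:360],(400,400),interpolation=cv2.INTER_CUBIC),cv2.resize(b[150:290,240:380],(400,400),interpolation=cv2.INTER_CUBIC)]))
```

```text
[ 0.52854092 -0.005179    0.16127763] [-1.79943058e+02 -5.16363930e-02  1.29608831e+02] 0.04253973360547731 62.22808599472046 [-0.45674014 -0.0032408  -2.92406156] [ 0.05496446  0.03988934 -0.01431941]
```

View pics/z1.png

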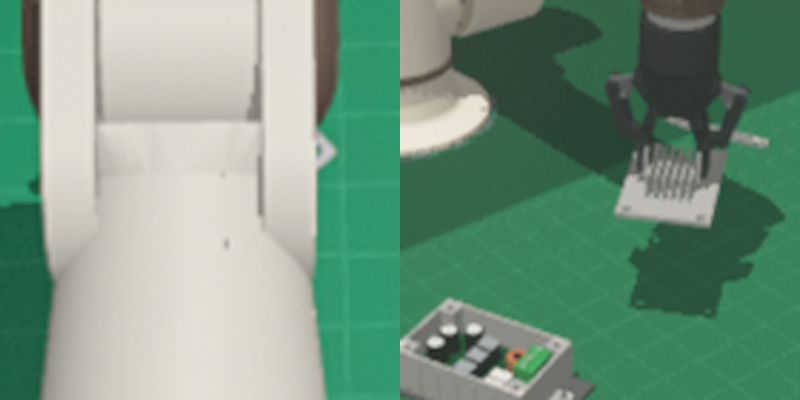

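The crop shows the cover hanging level between the fingers, fins up. The arm hides it from the top camera, so I'll check it with the scene camera. Next I move it, well above the housing, and turn it.

send_rows(linear=[[-0.0124,-0.0115,0],[-0.024,-0.021,0],[-0.028,-0.025,0],[-0.032,-0.028,0],[-0.032,-0.028,0],[-0.024,-0.021,0],[-0.016,-0.014,0],[-0.006,-0.005,0]], twist=[[0,0,0],[0,0,0],[0,0,0],[0,0,0],[0,0,0],[0,0,0],[0,0,0.2],[0,0,0.4]], gripper=[20,20,20,20,20,20,20,20])

```text
time: 6.82
ee_pos: [0.5211, -0.2389, 0.1618]
tcp_rot: [-180.0, -0.0, 123.3]
wrist_force: [0.3, 0.7, -3.2]
opening: 0.0429
grasp_force: 62.1
```

send_rows(linear=[[0,0,0],[0,0,0],[0,0,0],[0,0,0],[0,0,0],[0,0,0],[0,0,0],[0,0,0]], twist=[[0,0,0.6],[0,0,0.8],[0,0,0.8],[0,0,0.8],[0,0,0.8],[0,0,0.8],[0,0,0.8],[0,0,0.8]], gripper=[20,20,20,20,20,20,20,20])

```text
time: 7.82
ee_pos: [0.5214, -0.2375, 0.162]
tcp_rot: [-180.0, -0.0, 61.3]
wrist_force: [-0.7, 0.3, -2.9]
opening: 0.0431
grasp_force: 62.1
```

send_rows(linear=[[0,0,0],[0,0,0],[0,0,0],[0,0,0],[0,0,0],[0,0,0],[0,0,0],[0,0,0]], twist=[[0,0,0.8],[0,0,0.8],[0,0,0.8],[0,0,0.8],[0,0,0.6],[0,0,0.2],[0,0,0],[0,0,0]], gripper=[20,20,20,20,20,20,20,20])

```text
time: 8.82
ee_pos: [0.5216, -0.2374, 0.1622]
tcp_rot: [-180.0, 0.0, 21.7]
wrist_force: [0.7, -0.7, -4.1]
opening: 0.0422
grasp_force: 62.1
```

Run:
```python
from h import *
o=bot.get_obs();print(o['ee_pos'],o['tcp_rot'],o['opening'],o['grasp_force'],o['q'])
p=o['ee_pos'];t=np.radians(o['tcp_rot'][2]);u=np.array([np.cos(t),np.sin(t)]);v=np.array([-u[1],u[0]])
P=np.array([np.r_[p[:2]+u*(l[0]+.0064)+v*l[1],p[2]-.0232+.005] for l in L]);print(proj('scene',P).round(1).tolist())
uh=np.radians(21.6);A=np.array([[np.cos(uh),-np.sin(uh)],[np.sin(uh),np.cos(uh)]])
T=np.c_[L@A.T+[.52735,-.23499],np.full(4,.052)];print(proj('scene',T).round(1).tolist())
a=camera('top')[...,::-1];b=camera('scene')[...,::-1]
cv2.imwrite('pics/top2.png',a);cv2.imwrite('pics/scene2.png',b)
cv2.imwrite('pics/z2.png',np.hstack([cv2.resize(a[190:310,345:465],(400,400),interpolation=cv2.INTER_CUBIC),cv2.resize(b[200:310,220:330],(400,400),interpolation=cv2.INTER_CUBIC)]))
s=cv2.imread('pics/scene0.png');cv2.imwrite('pics/z3.png',cv2.resize(s[230:310,225:325],(800,600),interpolation=cv2.INTER_CUBIC))
```

```text
[ 0.52155692 -0.23741813  0.16223897] [-1.79994026e+02  3.77467429e-03  2.16811484e+01] 0.0422495001123129 62.094565629959106 [-2.44761905e+01  7.25446750e+00  3.36237246e+00  8.61148287e+01
  1.41592651e-03  1.33842661e+02]
[[295.1, 241.8], [280.3, 256.2], [256.1, 229.2], [240.1, 242.4]]
[[295.3, 270.2], [281.1, 285.2], [257.9, 257.0], [242.6, 270.9]]
```

View pics/z2.png

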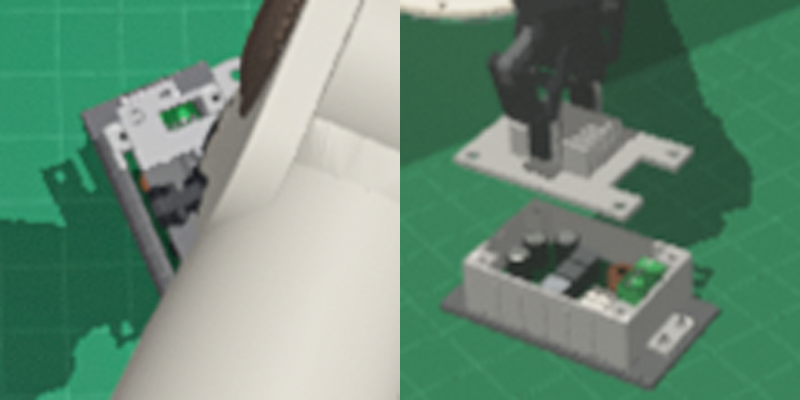

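View pics/z3.png

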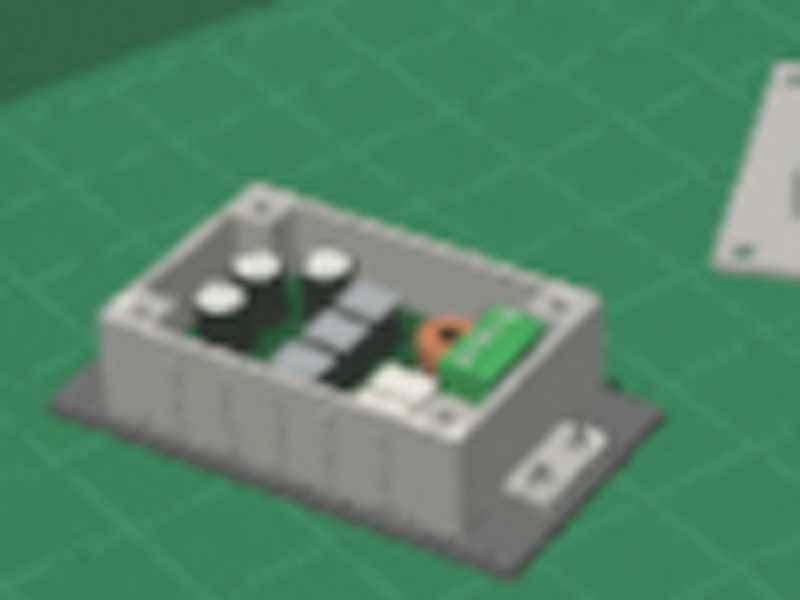

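The left crop (top camera) shows the notched end over the green terminal block, as intended. The right crop (scene camera) shows the cover level above the housing, with holes at (296,241), (282,256.5) and (240,242.5). In the initial close-up the threads are at (560,303), (447,414), (262,207) and (142,312). I'll refine both sets by centroid.

Run:
```python
from h import *
s0=cv2.imread('pics/scene0.png').astype(float).mean(2);s2=cv2.imread('pics/scene2.png').astype(float).mean(2)
H=(np.array([[560,303],[447,414],[262,207],[142,312]])+.5)/[8,7.5]-.5+[225,230]
C=(np.array([[277,151],[226,206],[74,155]])+.5)/(400/110)-.5+[220,200]
h=np.array([cen(s0,u,2.6) for u in H]);c=np.array([cen(s2,u,2.6) for u in C])
print((h-H).round(2).tolist(),(c-C).round(2).tolist())
o=bot.get_obs();z=o['ee_pos'][2]-.0232
Ph=ray('scene',h,.051);Pc=ray('scene',c,z+.003)
print(Ph.round(4).tolist(),fit(Ph));i=[0,1,3];print(Pc.round(4).tolist(),fit(Pc,L[i]))
print((Pc-Ph[i])[:,:2]*1000)
# top view
t=cv2.imread('pics/top2.png').astype(float);
for uv in ((214,98),(125,128)):
    u=cen(t.mean(2),(np.array(uv)+.5)/(400/120)-.5+[345,190]);print('top',u,ray('top',u,z+.003))
```

```text
[[-0.56, 0.03], [0.96, -2.98], [nan, nan], [nan, nan]] [[nan, nan], [2.17, 2.67], [-0.48, -0.0]]
[[0.5659, -0.1809, 0.051], [0.5847, -0.2368, 0.051], [nan, nan, nan], [nan, nan, nan]] (array([nan, nan]), np.float64(nan), array([nan, nan, nan, nan]))
[[nan, nan, nan], [0.609, -0.2446, 0.142], [0.4808, -0.29, 0.142]] (array([nan, nan]), np.float64(nan), array([nan, nan, nan]))
[[        nan         nan]
 [24.29461583 -7.75061369]
 [        nan         nan]]
top [409.42677596 218.91912568] [[ 0.58119323 -0.2316703   0.14204674]]
top [381.68797106 230.42508291] [[ 0.5569053  -0.17007848  0.14204674]]h.py:19: RuntimeWarning: invalid value encountered in divide
  uv=np.array([(w*U).sum(),(w*V).sum()])/w.sum()
  return _methods._mean(a, axis=axis, dtype=dtype,
  ret = ret.dtype.type(ret / rcount)
```

Run:
```python
from h import *
s=cv2.imread('pics/scene2.png');t=cv2.imread('pics/top2.png')
def up(im,x,y,w,h,k): return cv2.resize(im[y:y+h,x:x+w],(w*k,h*k),interpolation=cv2.INTER_CUBIC)
cv2.imwrite('pics/z4.png',np.vstack([up(s,230,225,80,35,10),up(t,365,200,80,24,10)]))
i=np.array([cv2.imread(f'pics/{n}.png').mean(2) for n in('scene0','scene2')])
def dark(f,uv,r=1.5):
    V,U=np.mgrid[-r:r+.01:.05,-r:r+.01:.05];m1=(U+uv[0]).astype(np.float32);m2=(V+uv[1]).astype(np.float32)
    g=cv2.remap(f.astype(np.float32),m1,m2,cv2.INTER_CUBIC);w=np.clip(np.percentile(g,35)-g,0,None)**1
    return np.array([(w*m1).sum(),(w*m2).sum()])/w.sum()
H=(np.array([[560,303],[447,414],[262,207],[142,312]])+.5)/[8,7.5]-.5+[225,230]
C=(np.array([[277,151],[226,206],[74,155]])+.5)/(400/110)-.5+[220,200]
h=np.array([dark(i[0],u) for u in H]);c=np.array([dark(i[1],u) for u in C])
z=bot.get_obs()['ee_pos'][2]-.0232;j=[0,1,3]
for a,b in((H,C),(h,c)):
    print(a.round(2).tolist(),b.round(2).tolist())
    Ph=ray('scene',a,.051);Pc=ray('scene',b,z+.003)
    print(fit(Ph),fit(Pc,L[j]));print((Pc-Ph[j])[:,:2]*1000)
p=bot.get_obs()['ee_pos'];A=R.from_euler('z',21.68,degrees=True).as_matrix()[:2,:2]
P=np.c_[(L+[.0064,0])@A.T+p[:2],np.full(4,z+.004)];print('top pred',proj('top',P).round(1).tolist())
```

```text
[[294.56, 269.97], [280.44, 284.77], [257.31, 257.17], [242.31, 271.17]] [[295.81, 241.16], [281.79, 256.29], [239.99, 242.26]]
(array([ 0.52504225, -0.23526531]), np.float64(22.23413635758428), array([0.43249639, 1.31218313, 0.7293049 , 0.88712082])) (array([ 0.52519621, -0.23180105]), np.float64(22.626374262046394), array([1.10889425, 2.45578502, 2.28700832]))
[[-0.33716603  5.15073961]
 [ 3.98829773  3.86701264]
 [-2.40705604  2.01057947]]
[[294.29998779296875, 270.32000732421875], [280.1499938964844, 285.04998779296875], [257.1600036621094, 257.2699890136719], [242.25, 271.1300048828125]] [[295.1000061035156, 241.8300018310547], [281.17999267578125, 256.4100036621094], [239.5399932861328, 242.22999572753906]]
(array([ 0.52533143, -0.23611708]), np.float64(21.755002859564353), array([0.68080351, 1.05488365, 0.51085895, 1.06171694])) (array([ 0.52521914, -0.23331558]), np.float64(21.76287092443074), array([0.12885073, 2.28620119, 2.27497234]))
[[ 0.13531055  3.33096959]
 [ 3.01316197  3.66815409]
 [-3.00348587  1.24093498]]
top pred [[385.8, 224.4], [415.9, 211.8], [408.0, 274.9], [438.4, 262.1]]
```

View pics/z4.png

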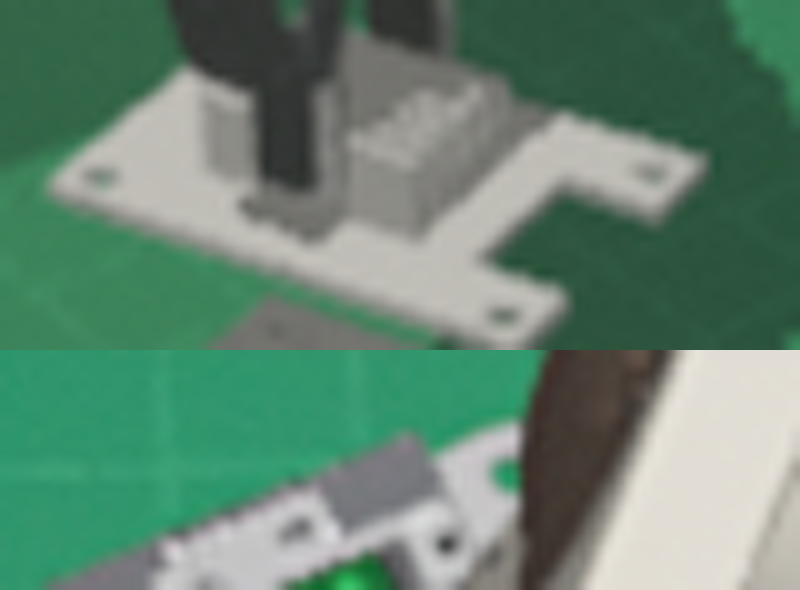

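The enlarged view shows the cover holes in the scene camera at (294.9,241.8), (279.8,256.1) and (239.6,242.3). The top camera shows one hole, partly hidden, near (415.4,212.0), within a pixel of the prediction. I'll compute the relative offset.

Run:
```python
from h import *
j=[0,1,3];z=bot.get_obs()['ee_pos'][2]-.0232
c=[[294.85,241.75],[279.75,256.05],[239.55,242.25]]
h=np.array([[294.4,270.2],[280.3,284.95],[257.2,257.2],[242.3,271.15]])
for dz in(.003,.005):
  print(fit(ray('scene',c,z+dz),L[j]),fit(ray('scene',h,.05+dz-.003)),fit(ray('scene',h[j],.05+dz-.003),L[j]))
print(bot.get_obs()['ee_pos'])
```

```text
(array([ 0.52390713, -0.23391735]), np.float64(21.47207632282887), array([0.5684722 , 0.0775725 , 0.64540545])) (array([ 0.52415624, -0.23504854]), np.float64(21.946848934887257), array([0.5529488 , 0.98926653, 0.31541897, 0.9394084 ])) (array([ 0.52404987, -0.23505544]), np.float64(21.96624271097876), array([0.54333434, 0.88584913, 1.02582021]))
(array([ 0.52627876, -0.23553199]), np.float64(21.47207632282887), array([0.40597536, 0.1257811 , 0.4082477 ])) (array([ 0.52630632, -0.23647957]), np.float64(21.94684893488728), array([0.72030978, 1.16546003, 0.49278151, 1.10511774])) (array([ 0.52614115, -0.23647711]), np.float64(21.966242710978833), array([0.69696239, 1.0025915 , 1.2349347 ]))
[ 0.52157822 -0.23741987  0.16224674]
```

send_rows(linear=[[-0.0002,0.0005,0.01],[0,0,0.015],[0,0,0.018],[0,0,0.014],[0,0,0.01],[0,0,0.006],[0,0,0.0035],[0,0,0]], twist=[[0,0,0],[0,0,0],[0,0,0],[0,0,0],[0,0,0],[0,0,0],[0,0,0],[0,0,0]], gripper=[20,20,20,20,20,20,20,20])

```text
time: 9.93
ee_pos: [0.5217, -0.238, 0.0859]
tcp_rot: [180.0, -0.0, 21.6]
wrist_force: [0.4, -0.7, -3.2]
opening: 0.0428
grasp_force: 62.1
```

Run:
```python
from h import *
o=bot.get_obs();print(o['ee_pos'],o['tcp_rot'],o['opening'],o['grasp_force'],o['wrist_force'])
z=o['ee_pos'][2]-.0232;p=o['ee_pos'];A=R.from_euler('z',o['tcp_rot'][2],degrees=True).as_matrix()[:2,:2]
for n in('scene','top'): print(n,proj(n,np.c_[(L+[.0064,0])@A.T+p[:2],np.full(4,z+.004)]).round(1).tolist())
s=camera('scene')[...,::-1];t=camera('top')[...,::-1]
cv2.imwrite('pics/scene5.png',s);cv2.imwrite('pics/top5.png',t)
def up(im,x,y,w,h,k): return cv2.resize(im[y:y+h,x:x+w],(w*k,h*k),interpolation=cv2.INTER_CUBIC)
cv2.imwrite('pics/z5.png',np.vstack([up(s,230,245,80,35,10),up(t,365,205,80,25,10)]))
```

```text
[ 0.52165971 -0.23795396  0.08587058] [ 1.79994955e+02 -7.35028467e-03  2.16120541e+01] 0.042816205613801256 62.12538242340088 [ 0.36979115 -0.65199534 -3.23799119]
scene [[295.2, 266.0], [280.8, 280.9], [257.5, 252.9], [242.1, 266.7]]
top [[382.2, 229.3], [410.7, 217.5], [403.1, 277.1], [431.8, 265.0]]
```

View pics/z5.png

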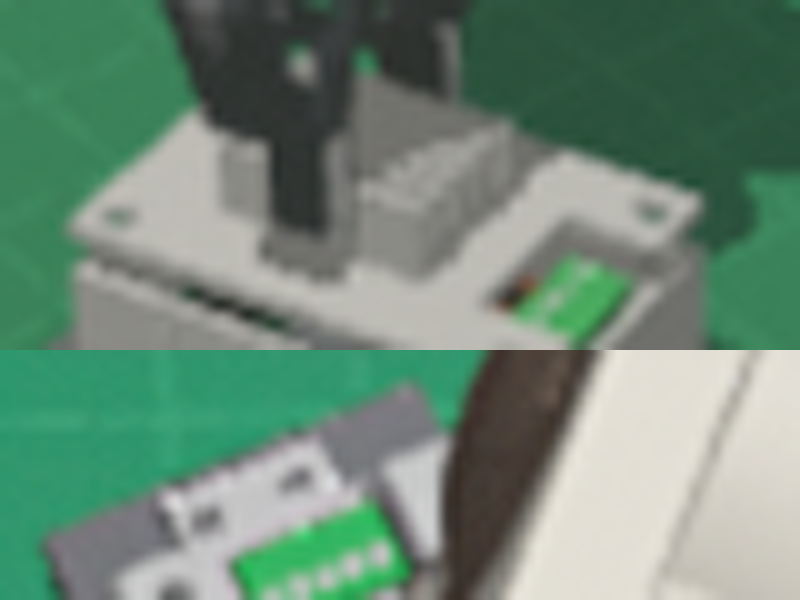

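In the scene crop, two hole centres are at about (294.8,265.7) and (241.5,266.1), with an even gap above the rim and the terminal block inside the notch. In the top crop hole0 sits near (382,229), as predicted. One more crop will bring in hole1.

Run:
```python
from h import *
s=cv2.imread('pics/scene5.png');t=cv2.imread('pics/top5.png')
def up(im,x,y,w,h,k): return cv2.resize(im[y:y+h,x:x+w],(w*k,h*k),interpolation=cv2.INTER_CUBIC)
cv2.imwrite('pics/z6.png',np.hstack([up(s,270,255,30,40,13),up(t,370,215,30,40,13)]))
```

```text
(no output)
```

View pics/z6.png

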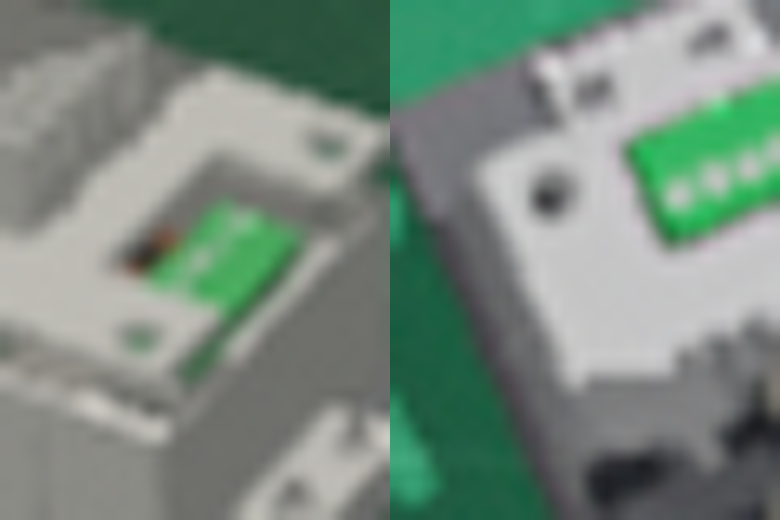

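Run:
```python
from h import *
j=[0,1,3];z=bot.get_obs()['ee_pos'][2]-.0232
h=np.array([[294.4,270.2],[280.3,284.95],[257.2,257.2],[242.3,271.15]])
c=[[294.7,265.6],[280.3,280.4],[241.45,266.05]]
for zz in(z-.002,z,z+.002):print(fit(ray('scene',c,zz+.004),L[j]))
print(fit(ray('scene',h[j],.052),L[j]),z)
# top camera: cover hole0 vs thread0 in the same camera
print(ray('top',[[381.9,229.3]],z+.004)-ray('top',[[381.54,230.38]],.052))
```

```text
(array([ 0.52324155, -0.23417659]), np.float64(21.26327580782752), array([0.2870217 , 0.42378871, 0.7093455 ]))
(array([ 0.52537622, -0.2356278 ]), np.float64(21.263275807827547), array([0.19452709, 0.35261557, 0.48947413]))
(array([ 0.5275109, -0.237079 ]), np.float64(21.263275807827522), array([0.21693806, 0.3149636 , 0.27023184]))
(array([ 0.52614115, -0.23647711]), np.float64(21.966242710978833), array([0.69696239, 1.0025915 , 1.2349347 ])) 0.0630555693751462
[[0.00037592 0.00079027 0.01505557]]
```

Both cameras put the holes within about 1.2 mm of the threads, with the cover about 0.8 mm towards +y. I'll apply a small nudge, let it settle and hand in.

send_rows(linear=[[0,0.0006,0.0005],[0,0,0],[0,0,0],[0,0,0],[0,0,0],[0,0,0]], twist=[[0,0,-0.015],[0,0,0],[0,0,0],[0,0,0],[0,0,0],[0,0,0]], gripper=[20,20,20,20,20,20])

```text
time: 10.78
ee_pos: [0.5218, -0.2385, 0.0853]
tcp_rot: [180.0, -0.0, 21.8]
wrist_force: [-0.1, -0.5, -3.3]
opening: 0.0427
grasp_force: 62.1
```

Run:
```python
from workcell import bot,ticket
o=bot.get_obs();print(o['ee_pos'],o['tcp_rot'],o['grasp_force'])
print(ticket.job_done())
```

```text
[ 0.52181274 -0.23851973  0.08529786] [ 1.79997913e+02 -3.88016244e-04  2.17600712e+01] 62.127156257629395
the job is handed in; nothing more can be done
None
```

I handed the job in with the cover held level about 1 cm above the rim, notch at the terminal block; by my camera estimate the screw holes are within about 1–2 mm of the threaded holes, but no verdict came back.

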